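# Try a sleeve's bush on the go-gauge and sort it

## Robot

A 6-joint arm with a two-finger parallel gripper is mounted at the origin on a cart in front of the work surface, level with it; the furniture and walls round the work are solid. World frame = base frame: x ahead of the robot, y to its left, z up, the work surface at z = 0. Lengths are in m, angles in rad, forces in N, time in s.
With the tool pointing down it reaches from about 0.25 to 0.725 m from the base axis. Payload 9.7 kg.
Tool frame: the origin (TCP) lies at the very end of the fingers, on their centre line; the grasp point (between the pads) lies 19 mm behind it; x points along the fingers, z is the direction in which the jaws open and shut, and the axes are right-handed (so a half turn about x gives the same grasp; the last joint's range is limited). The gripper opens to 85 mm and grips with 20 to 120 N. Pads are 22 mm wide; open, the fingers measure 114 mm over their backs; the gripper's body (76 mm by 85 mm) begins 54 mm behind the grasp point. The pads swing forward as they close: fully open they stand 13 mm farther back than shut.
Start: joints at [1.109, 0.087, 0.176, 1.66, 0, 1.571], TCP at [0.245, 0.492, 0.231] pointing down, gripper open.
Joint ranges: [-3.13, 3.13], [-0.85, 1.81], [-1.15, 1.24], [-2.2, 2.28], [-1.44, 1.52], [-3.14, 3.14]. Speed limits (rad/s): [2.22, 2.22, 2.57, 3.14, 3.14, 3.14].

## Interface

Orientations are given as a 3x3 rotation matrix whose columns are the frame's x, y, z axes.
In Python, from station import * gives the robot as it stands. The module is installed in compiled form; this text tells all that it offers. Calls block until the motion is done:
- move_pose(position, orientation): joint-space move of the TCP to a pose.
- move_straight(position, orientation=None, vel=0.15): straight line of the TCP; orientation=None keeps the orientation; vel is the mean speed in m/s.
- move_j(angles): joint-space move.
- gripper_to(opening): finger opening in m; the grip force is fixed at half the most; returns when the fingers have stopped.
- dwell(seconds).
- solve_ik(position, orientation): joint angles nearest the present ones, or None.
- grab_frame(name): name is "scene" or "top" or "wrist"; returns a dict with "img" (480x640x3 uint8, blue, green, red), "mtx" (3x3 intrinsics, pixels), "world_to_cam" (4x4, takes a point from world to camera coordinates). Camera axes: x right, y down, z forward; pixel columns grow to the right and rows downward; lengths in m; the calibration is good to about 2 mm. A picture is of the moment at which its call begins. There is no depth.
A pose or a line that the arm cannot do raises PlanningError and nothing moves.
- close_job(): hands the job in, once; it reports no verdict.
Readings, each from a call of its own:
- read_time(): time.
- read_q(): joint angles.
- read_dq(): joint speeds.
- read_joint_efforts(): joint torques, N m.
- read_tcp_pos(): TCP position.
- read_tcp_rot(): TCP orientation.
- read_wrist_force(): force on the tool from outside, world axes, zero at the start.
- read_torque(): the same for the moment, N m.
- read_opening(): finger opening in m.
Only numpy, scipy, OpenCV 4.12 (cv2) and the standard library are available. Lean on these libraries where they do the work, as an engineer would, in place of code of your own. Each camera call takes 0.05 s, during which the arm holds its last target.

## Task

Take the sleeve from the right-hand place of the white rack (the one on the gauge's side), turn it end for end and slide its bronze end onto the level steel pin of the gauge as far as it will go, without forcing it. If it goes fully home against the flange, draw it off and lay it in the middle of the green vee saddle; if it stops short, lay it in the red one. Lay it down without dropping it, and leave the other sleeve and the things round about where they are.

Things in the scene. Friction and masses are not known exactly. Their poses are not given: they have to be found in the camera images.
- sleeve_a: One sleeve: aluminium sleeve, a round bar 28 mm thick, 100 mm long, 150 g; a bronze bush (yellow flange 6 mm thick, 16 mm bore) in its +x end, the other end plain with a groove near it. Origin at its centre, x along it to the bronze end. Both sleeves look alike. A fully reamed bore is 48 mm deep; an unreamed one narrows to 10 mm inside, so that the pin enters only about 20 mm.
- sleeve_b: The other sleeve: aluminium sleeve, a round bar 28 mm thick, 100 mm long, 150 g; a bronze bush (yellow flange 6 mm thick, 16 mm bore) in its +x end, the other end plain with a groove near it. Origin at its centre, x along it to the bronze end. Both sleeves look alike. A fully reamed bore is 48 mm deep; an unreamed one narrows to 10 mm inside, so that the pin enters only about 20 mm.
- sleeve_a_mouth (a point): Centre of the bronze end face of sleeve_a, on its axis, 50 mm along +x from its centre.
- sleeve_b_mouth (a point): Centre of the bronze end face of sleeve_b, on its axis, 50 mm along +x from its centre.
- queue_rack: Two-place rack, fixed: aluminium base 104 x 150 x 8 mm, white uprights like the saddles'. Origin under its middle, z up. Two vees along its x, at y = -42.5 mm (next) and y = +42.5 mm (waiting). At the start one sleeve lies in each, axis 48 mm over the bench, within 8 mm of centred lengthwise, bronze end to the rack's -x (towards the robot). Either sleeve may be in either place.
- next_place (a point): Middle of the rack's next place (the right-hand one seen from the robot, on the gauge's side), at the height of a lying sleeve's axis, 48 mm over the bench.
- waiting_place (a point): Middle of the rack's waiting place (the left-hand one), at the height of a lying sleeve's axis.
- gauge: Bench go-gauge, fixed: dark foot 85 x 80 x 12 mm, aluminium block 34 x 46 mm, 107 mm high, and a level steel pin towards the gauge's -x (the robot's side), 14 mm thick, 45 mm long, its first 10 mm tapering to 6 mm at the tip; at its root a flange 32 mm across with a green band. Origin on the bench under the block, z up. Over 40 N between sleeve and gauge is forcing.
- gauge_flange (a point): Centre of the flange's front face, on the pin's axis, 90 mm over the bench. Same axes as the gauge. A good bush comes to rest here.
- gauge_tip (a point): Tip of the pin, on its axis, 90 mm over the bench, 45 mm in front (-x) of the flange face. Same axes as the gauge.
- green_saddle: Green vee saddle, fixed: base 104 x 70 x 8 mm with two uprights, 10 mm thick, 52 mm wide, 48 mm high, 30 mm either side of the middle (50 mm gap between them), each with a 90 degree notch open upwards, 40 mm wide at the mouth. Origin under the middle, x along the vee, z up. A lying sleeve's axis is 48 mm over the bench.
- green_seat (a point): Middle of the green saddle's vee, where the centre of a sleeve lying in it belongs, 48 mm over the bench.
- red_saddle: Red vee saddle, fixed: base 104 x 70 x 8 mm with two uprights, 10 mm thick, 52 mm wide, 48 mm high, 30 mm either side of the middle (50 mm gap between them), each with a 90 degree notch open upwards, 40 mm wide at the mouth. Origin under the middle, x along the vee, z up. A lying sleeve's axis is 48 mm over the bench.
- red_seat (a point): Middle of the red saddle's vee, where the centre of a sleeve lying in it belongs, 48 mm over the bench.
- nut_jar: Bystander: white screw-cap jar, 44 mm across, 61 mm high, loose. Origin under its centre.
- threadlock_bottle: Bystander: red bottle with a blue cap, 29 mm across, 96 mm high, loose, at the back. Origin under its centre.
- bit_block: Bystander: aluminium block with driver bits, 32 x 85 x 42 mm, loose. Origin under its centre.
- loupe: Bystander: black eye loupe, 37 mm across, 38 mm high, loose. Origin under its centre.

How it is judged:
On the way:
1. the sleeve's bronze end has been slid straight onto the gauge pin as far as it goes: home within 4 mm of the flange if its bush is fully reamed, or at least 16 mm onto the pin if it stops short (((distance between sleeve_a_mouth and gauge_flange below 0.004 m and angle between the x axis of sleeve_a and the x axis of gauge, either way round below 0.08 rad) or (x of sleeve_b_mouth in the frame of gauge_tip between 0.016 and 0.026 m and y of sleeve_b_mouth in the frame of gauge_tip between -0.004 and 0.004 m and z of sleeve_b_mouth in the frame of gauge_tip between -0.004 and 0.004 m and angle between the x axis of sleeve_b and the x axis of gauge, either way round below 0.08 rad))), for 0.2 s.
At the end, for the whole second after the job is handed in: The gauged sleeve rests in the right saddle (green if it went home, red if it stopped short): centre within 20 mm of the saddle's middle lengthwise, 5 mm sideways and in height, in line within 0.12 rad; the other sleeve lies within 20 mm of the middle of the waiting place (((distance between sleeve_a and green_seat below 0.02 m and z of sleeve_a in the frame of green_seat between -0.005 and 0.005 m and y of sleeve_a in the frame of green_seat between -0.005 and 0.005 m and angle between the x axis of sleeve_a and the x axis of green_saddle, either way round below 0.12 rad and linear speed of sleeve_a below 0.02 m/s and distance between sleeve_b and waiting_place below 0.02 m) or (distance between sleeve_b and red_seat below 0.02 m and z of sleeve_b in the frame of red_seat between -0.005 and 0.005 m and y of sleeve_b in the frame of red_seat between -0.005 and 0.005 m and angle between the x axis of sleeve_b and the x axis of red_saddle, either way round below 0.12 rad and linear speed of sleeve_b below 0.02 m/s and distance between sleeve_a and waiting_place below 0.02 m))); the robot touches nothing.
It fails at once if a sleeve is pushed against the gauge with more than 40 N (contact force between any of sleeve_a, sleeve_b and gauge above 40 N).
It fails at once if a sleeve is let fall (moves faster than 0.5 m/s out of the fingers) ((contact force between the fingers and sleeve_a below 0.1 N and linear speed of sleeve_a above 0.5 m/s) or (contact force between the fingers and sleeve_b below 0.1 N and linear speed of sleeve_b above 0.5 m/s)).
It fails at once if a bystander is shifted by more than 30 mm (distance of any of nut_jar, threadlock_bottle, bit_block, loupe from where it was at the start of the episode above 0.03 m).
It also fails if it takes over 43 s, if anything falls off the work surface, if the arm or the gripper's body presses on something with over 40 N, if the wrist force passes 120 N, or if a joint passes its speed limit or range.

## Working session

There is one attempt and no reset: what is moved stays moved. The work goes in short steps, each a Python script; the robot and the scene stay as the last script left them, time stands still between calls to the robot, and variables do not carry over. Pictures are saved under pics/ and viewed, and the job is handed in when it is done.

```bash
ls; mkdir -p pics; python3 - <<'E'
from station import *
import cv2
for n in ("scene","top","wrist"):
    f=grab_frame(n); cv2.imwrite(f"pics/{n}0.png",f["img"])
    import numpy as np
    np.savez(f"{n}0.npz",**f)
    print(n,f["mtx"].round(1).tolist(),f["world_to_cam"].round(3).tolist())
print(read_time(),read_tcp_rot(),read_tcp_pos())
E
```

```text
pics
scene [[584.2, 0.0, 314.4], [0.0, 584.2, 242.3], [0.0, 0.0, 1.0]] [[0.746, -0.666, -0.003, -0.452], [-0.329, -0.365, -0.871, 0.235], [0.579, 0.65, -0.492, 0.801], [0.0, 0.0, 0.0, 1.0]]
top [[465.3, 0.0, 317.4], [0.0, 465.3, 248.5], [0.0, 0.0, 1.0]] [[0.001, -1.0, 0.016, -0.024], [-0.999, -0.002, -0.054, 0.572], [0.054, -0.015, -0.998, 0.91], [0.0, 0.0, 0.0, 1.0]]
wrist [[385.4, 0.0, 320.7], [0.0, 385.4, 246.2], [0.0, 0.0, 1.0]] [[0.446, 0.895, -0.002, -0.55], [0.86, -0.428, 0.276, -0.036], [0.246, -0.125, -0.961, 0.38], [0.0, 0.0, 0.0, 1.0]]
0.15 [[-4.26925856e-04 -8.95253327e-01  4.45557289e-01]
 [-8.92562448e-04  4.45557493e-01  8.95252883e-01]
 [-9.99999511e-01 -1.54811014e-05 -9.89289516e-04]] [0.24499093 0.49224142 0.23074581]
```

View pics/scene0.png

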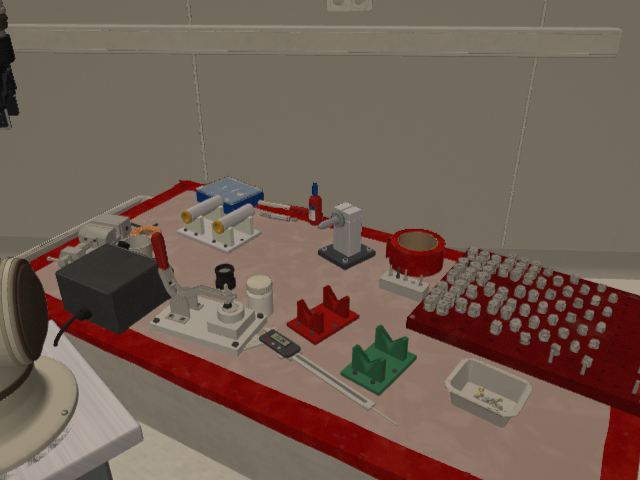

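View pics/top0.png

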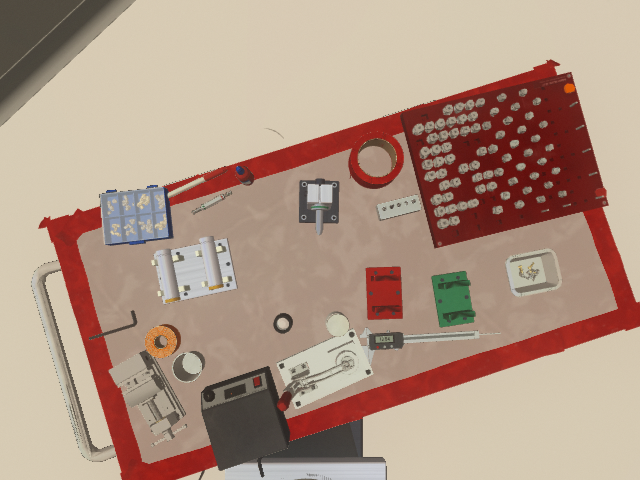

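View pics/wrist0.png

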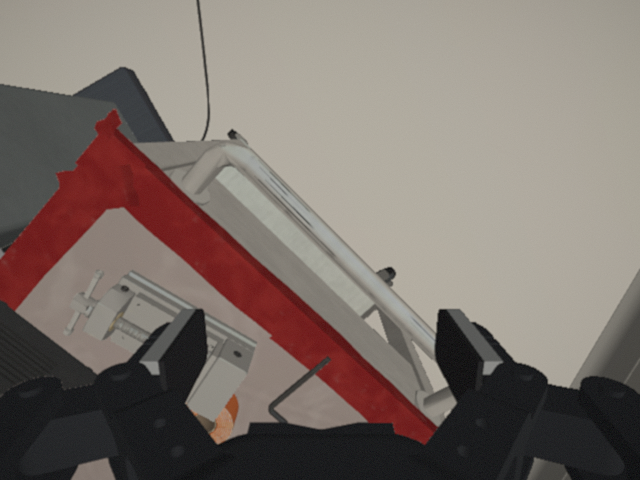

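The top view shows the rack at about (195,270), with the next sleeve at (210,262). The gauge is at (319,205), the red saddle at (384,292) and the green one at (453,298). I'll zoom in to measure.

```bash
python3 - <<'E'
import cv2,numpy as np
t=cv2.imread("pics/top0.png"); s=cv2.imread("pics/scene0.png")
a=cv2.resize(t[225:315,140:250],None,fx=7,fy=6,interpolation=cv2.INTER_CUBIC)
b=cv2.resize(t[170:330,290:490],None,fx=4,fy=3.7,interpolation=cv2.INTER_CUBIC)
c=cv2.resize(s[180:400,170:430],None,fx=3,fy=2.7,interpolation=cv2.INTER_CUBIC)
for n,i in zip("abc",(a,b,c)): cv2.imwrite(f"pics/crop_{n}.png",i)
E
```

```text
(no output)
```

View pics/crop_a.png

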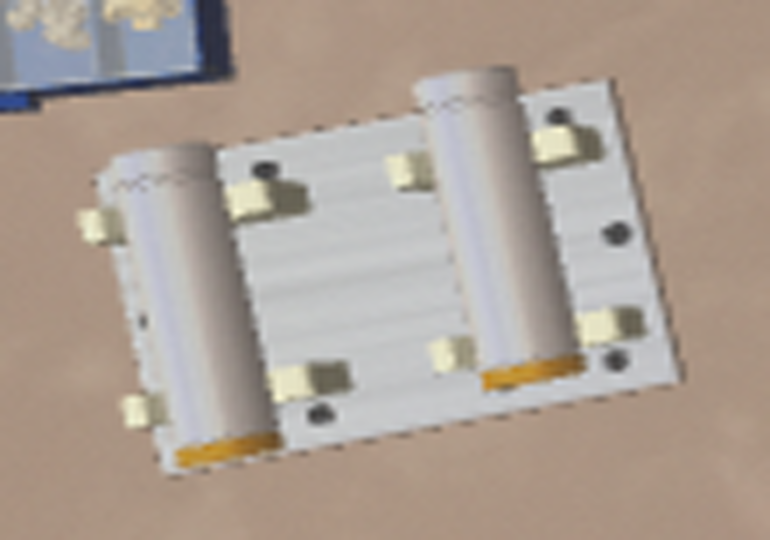

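View pics/crop_b.png

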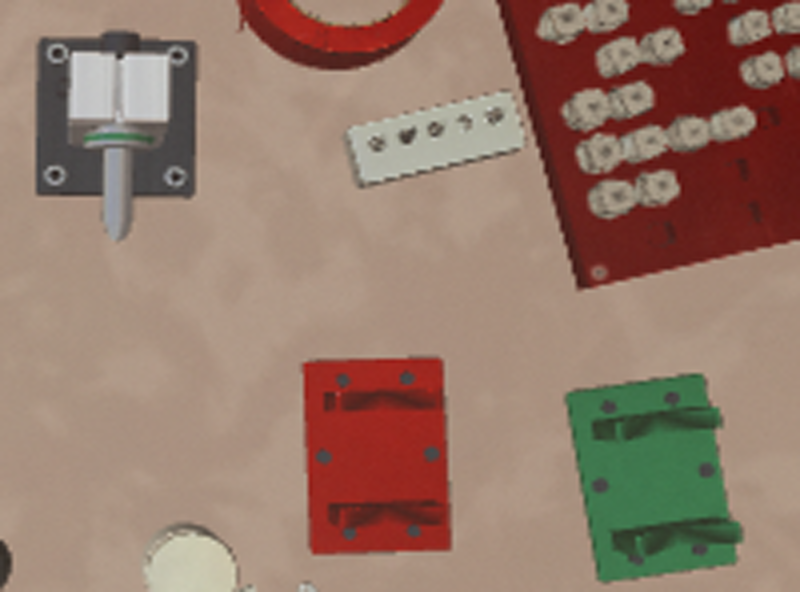

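View pics/crop_c.png

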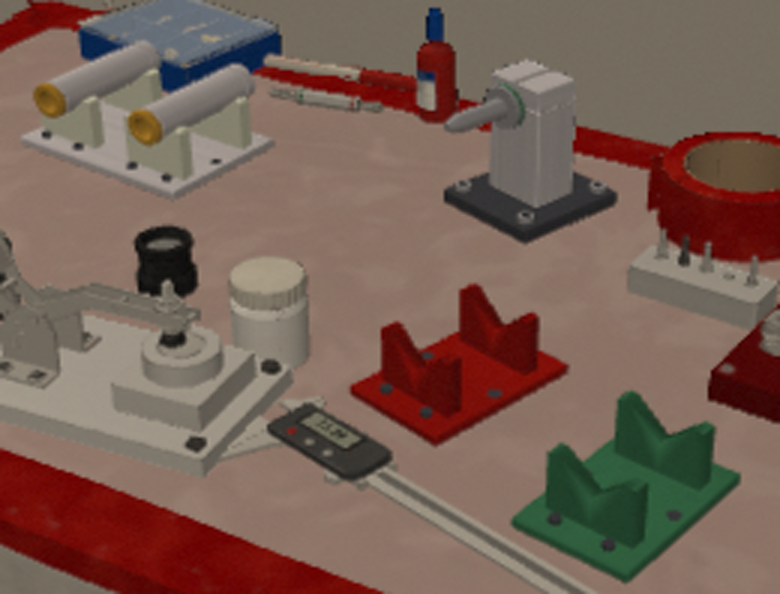

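```bash
cat > h.py <<'E'
import numpy as np,cv2
def ray(f,uv):
    M=f["world_to_cam"];R=M[:3,:3];c=-R.T@M[:3,3]
    d=R.T@np.linalg.solve(f["mtx"],np.array([uv[0],uv[1],1.0]));return c,d/np.linalg.norm(d)
def onz(f,uv,z):
    c,d=ray(f,uv);return c+d*(z-c[2])/d[2]
def proj(f,p):
    q=f["world_to_cam"]@np.append(p,1);u=f["mtx"]@q[:3];return u[:2]/u[2]
def tri(obs):
    A=np.zeros((3,3));b=np.zeros(3);rs=[ray(f,uv) for f,uv in obs]
    for c,d in rs:
        P=np.eye(3)-np.outer(d,d);A+=P;b+=P@c
    x=np.linalg.solve(A,b);return x,[np.linalg.norm((np.eye(3)-np.outer(d,d))@(x-c)) for c,d in rs]
def comps(m,amin=5):
    n,l,s,c=cv2.connectedComponentsWithStats(m.astype(np.uint8))
    return [(s[i].tolist(),c[i].round(1).tolist(),l==i) for i in range(1,n) if s[i,4]>=amin]
def rect(f,m,z):
    pts=cv2.findContours(m.astype(np.uint8),cv2.RETR_EXTERNAL,cv2.CHAIN_APPROX_NONE)[0]
    p=np.vstack([q.reshape(-1,2) for q in pts]).astype(float)
    w=np.array([onz(f,q,z)[:2] for q in p]).astype(np.float32)*1000
    return cv2.minAreaRect(w)
E
python3 - <<'E'
from h import *
T=dict(np.load("top0.npz"));S=dict(np.load("scene0.npz"))
for n,f in(("top",T),("scene",S)):
    h=cv2.cvtColor(f["img"],cv2.COLOR_BGR2HSV);H,s,V=[h[...,i].astype(int) for i in range(3)]
    print(n,"yellow")
    for c in comps((H>15)&(H<27)&(s>150)&(V>90),6):print(c[:2])
    print("green")
    for c in comps((H>60)&(H<90)&(s>90)&(V>25),6):
        print(c[:2]); 
        if n=="top" and c[0][4]>500:print(rect(f,c[2],.008))
    print("red")
    for c in comps(((H<6)|(H>174))&(s>150)&(V>40),300):
        print(c[:2]); 
        if n=="top" and c[0][4]<3000:print(rect(f,c[2],.008))
    print("dark")
    for c in comps((V<85)&(s<90),100):
        print(c[:2]); 
        if n=="top" and c[0][4]<2000:print(rect(f,c[2],.012))
    print("white")
    for c in comps((V>150)&(s<40),300):
        print(c[:2])
        if n=="top": print(rect(f,c[2],.008))
E
```

```text
top yellow
([209, 285, 13, 5, 33], [214.7, 286.8])
([166, 298, 13, 5, 32], [171.6, 299.6])
green
([432, 271, 42, 56, 1391], [451.7, 298.1])
((472.6856384277344, -295.301025390625), (102.40375518798828, 73.32801818847656), 8.749589920043945)
([464, 311, 11, 3, 21], [470.4, 312.1])
red
([164, 60, 476, 381, 35326], [471.3, 212.7])
([39, 207, 178, 273, 8179], [110.3, 358.4])
([366, 267, 36, 53, 1721], [383.7, 292.6])
((484.2003479003906, -155.60458374023438), (103.18868255615234, 69.4131088256836), 1.9216630458831787)
dark
([0, 0, 82, 76, 3180], [27.1, 25.1])
([0, 0, 111, 103, 2325], [49.1, 45.7])
([305, 179, 34, 44, 425], [329.4, 200.9])
((668.6771240234375, -31.08216094970703), (86.93360137939453, 66.40711212158203), 0.17193029820919037)
([299, 181, 17, 42, 355], [305.0, 206.7])
((666.530029296875, -1.8786144256591797), (82.81519317626953, 32.064170837402344), 0.17238295078277588)
([153, 187, 20, 53, 187], [167.7, 215.8])
((639.0607299804688, 276.2900085449219), (36.093048095703125, 106.17461395263672), 79.2621078491211)
([438, 280, 31, 9, 128], [451.8, 284.1])
((501.3147888183594, -29
[... 2587 characters left out ...]
3], [159.3, 250.3])
([29, 237, 51, 35, 422], [51.0, 255.0])
([406, 267, 234, 213, 17230], [561.8, 353.7])
([287, 285, 72, 60, 2071], [322.4, 316.9])
([44, 293, 30, 35, 518], [56.8, 310.5])
([65, 318, 418, 162, 13413], [271.0, 407.2])
dark
([0, 0, 20, 128, 1385], [6.5, 76.8])
([121, 218, 19, 20, 140], [127.2, 227.0])
([54, 229, 117, 118, 7181], [110.8, 286.2])
([318, 244, 58, 26, 683], [345.7, 256.5])
([215, 264, 21, 26, 424], [224.7, 276.8])
([0, 326, 46, 76, 879], [28.2, 377.7])
([259, 330, 42, 28, 499], [280.1, 344.5])
([75, 461, 38, 19, 364], [97.8, 473.2])
white
([177, 218, 82, 33, 536], [217.1, 235.4])
([149, 297, 117, 52, 1893], [207.5, 322.5])
([7, 320, 132, 160, 5924], [78.9, 414.7])
```

```bash
python3 - <<'E'
from h import *
T=dict(np.load("top0.npz"));S=dict(np.load("scene0.npz"));W=dict(np.load("wrist0.npz"))
for n,f in(("T",T),("S",S)): print(n,ray(f,(320,240))[0].round(3))
R=np.array([[-4.26925856e-04,-8.95253327e-01,4.45557289e-01],[-8.92562448e-04,4.45557493e-01,8.95252883e-01],[-9.99999511e-01,-1.54811014e-05,-9.89289516e-04]])
c,d=ray(W,(320.7,246.2));p=np.array([0.24499093,0.49224142,0.23074581])
print("wrist cam in tool",(R.T@(c-p)).round(3),"fwd",(R.T@d).round(3))
cb=lambda u,v:(u/7-.5+.0+140,v/6-.5+225)
for nm,b,e in(("next",(214.7,286.8),cb(467,80)),("wait",(171.6,299.6),cb(163,155))):
    m=onz(T,b,.058);f=onz(T,e,.060)
    print(nm,"band",m.round(4),"far",f.round(4),"len",np.linalg.norm(m-f),"yaw",np.degrees(np.arctan2(f[1]-m[1],f[0]-m[0])))
print("scene mouth next",onz(S,(217.9,226.6),.048).round(4),"wait",onz(S,(186.1,216.8),.048).round(4))
# pin tip / flange
cB=lambda u,v:(u/4-.5+290,v/3.7-.5+170)
cC=lambda u,v:(u/3-.5+170,v/2.7-.5+180)
print("tip",tri([(T,cB(119,238)),(S,cC(449,126))]),onz(T,cB(119,238),.09).round(4),onz(S,cC(449,126),.09).round(4))
print("flange band top",onz(T,cB(120,138),.106).round(4))
for q in[(36,38),(197,38),(197,196),(36,196)]:print("foot",onz(T,cB(*q),.012).round(4))
for q in[(104,145),(131,145),(106,215),(131,215)]:print("pin",onz(T,cB(*q),.09).round(4))
E
```

```text
T [ 0.522 -0.009  0.939]
S [-0.05  -0.736  0.598]
wrist cam in tool [-0.143  0.07   0.   ] fwd [ 0.961 -0.276 -0.001]
next band [0.497  0.1711 0.058 ] far [0.5892 0.1878 0.06  ] len 0.09375495685698743 yaw 10.305405074533834
wait band [0.473  0.2514 0.058 ] far [0.5654 0.269  0.06  ] len 0.09412464582715221 yaw 10.773741780492728
scene mouth next [0.4962 0.1686 0.048 ] wait [0.4714 0.2494 0.048 ]
tip (array([ 0.59495732, -0.02517151,  0.09009119]), [np.float64(0.00023143979300421303), np.float64(0.00023143979300436647)]) [ 0.5948 -0.025   0.09  ] [ 0.5953 -0.0252  0.09  ]
flange band top [ 0.6423 -0.0251  0.106 ]
foot [0.7104 0.0153 0.012 ]
foot [ 0.7107 -0.0657  0.012 ]
foot [ 0.6244 -0.0656  0.012 ]
foot [0.6241 0.015  0.012 ]
pin [ 0.6411 -0.0181  0.09  ]
pin [ 0.6411 -0.0305  0.09  ]
pin [ 0.6062 -0.0191  0.09  ]
pin [ 0.6062 -0.0305  0.09  ]
```

```bash
cat >> h.py <<'E'
def Rt(yaw):  # tool down, tool y (camera side, mouth side) at given yaw in degrees
    a=np.radians(yaw);y=np.array([np.cos(a),np.sin(a),0]);x=np.array([0,0,-1.0]);return np.column_stack([x,y,np.cross(x,y)])
E
python3 - <<'E'
from h import *
from station import *
for nm,p,y in [("pick",[.543,.179,.025],191.5),("pickB",[.543,.179,.025],11.5),("gauge",[.592,-.025,.067],0),("g0",[.525,-.025,.067],0),("gaugeB",[.592,-.025,.067],180),("green",[.4727,-.294,.025],8.7),("red",[.484,-.155,.025],1.9)]:
    q=solve_ik(p,Rt(y));print(nm,None if q is None else np.round(q,3))
E
```

```text
pick [ 0.318  0.157 -0.146  1.267  0.     0.118]
pickB [ 0.318  0.157 -0.146  1.267  0.    -3.024]
gauge [-0.042  0.187 -0.03   1.354  0.     3.099]
g0 [-0.048  0.029 -0.202  1.34   0.     3.094]
gaugeB [-0.042  0.187 -0.03   1.354  0.    -0.042]
green [-0.556  0.122 -0.185  1.263  0.     2.433]
red [-0.31   0.009 -0.305  1.257  0.     2.799]
```

```bash
python3 - <<'E'
from h import *
from station import *
t=read_time()
move_pose([.533,.177,.16],Rt(191.5))
gripper_to(0.06)
f=grab_frame("wrist");np.savez("w1.npz",**f);cv2.imwrite("pics/w1.png",f["img"])
print(read_time()-t,read_time(),read_tcp_pos())
E
```

```text
2.0167 2.1667 [0.53293303 0.17726025 0.16004421]
```

View pics/w1.png

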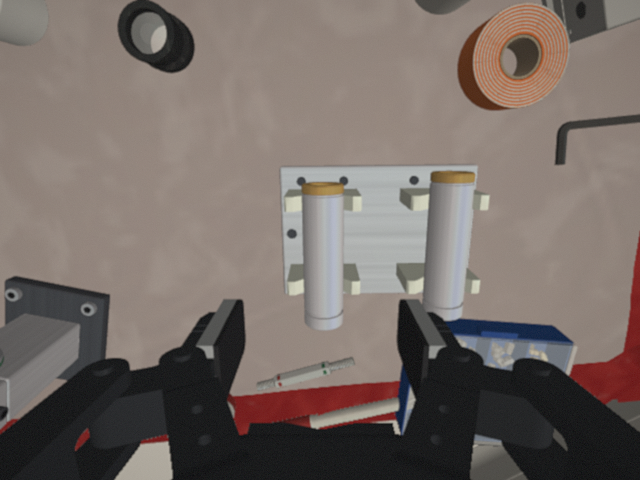

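```bash
python3 - <<'E'
from h import *
f=dict(np.load("w1.npz"));im=f["img"];h=cv2.cvtColor(im,cv2.COLOR_BGR2HSV).astype(int)
m=(h[...,0]>15)&(h[...,0]<27)&(h[...,1]>150)&(h[...,2]>90)
for c in comps(m[:300],40):print(c[:2])
g=cv2.cvtColor(im,cv2.COLOR_BGR2GRAY).astype(int)
print("col323",[(r,im[r,323].tolist()) for r in list(range(178,200))+list(range(312,336))])
for r in (182,186,190,205,225,240,255,310,320):
    d=np.abs(np.diff(g[r,290:360]));print(r,[(290+i,int(d[i])) for i in np.argsort(-d)[:5]])
E
```

```text
col323 [(178, [182, 182, 177]), (179, [182, 183, 177]), (180, [180, 180, 175]), (181, [154, 157, 159]), (182, [90, 117, 138]), (183, [61, 114, 145]), (184, [68, 120, 151]), (185, [65, 111, 137]), (186, [66, 112, 140]), (187, [70, 122, 154]), (188, [77, 135, 166]), (189, [81, 140, 168]), (190, [80, 139, 168]), (191, [80, 138, 167]), (192, [80, 139, 168]), (193, [77, 138, 167]), (194, [84, 135, 162]), (195, [127, 146, 161]), (196, [167, 167, 165]), (197, [163, 162, 160]), (198, [166, 167, 165]), (199, [179, 181, 177]), (312, [173, 175, 173]), (313, [173, 174, 172]), (314, [174, 175, 174]), (315, [173, 175, 174]), (316, [172, 174, 174]), (317, [159, 160, 161]), (318, [137, 140, 142]), (319, [146, 147, 149]), (320, [168, 170, 170]), (321, [171, 173, 174]), (322, [171, 172, 171]), (323, [171, 173, 173]), (324, [172, 174, 173]), (325, [170, 172, 172]), (326, [172, 174, 172]), (327, [172, 174, 174]), (328, [172, 173, 173]), (329, [165, 167, 167]), (330, [147, 150, 155]), (331, [129, 137, 148]), (332, [126, 134, 148]), (333, [127, 135, 148]), (334, [129, 138, 150]), (335, [129, 138, 152])]
1
[... 283 characters left out ...]
6), (np.int64(300), 14), (np.int64(301), 14)]
205 [(np.int64(301), 50), (np.int64(352), 35), (np.int64(302), 28), (np.int64(300), 22), (np.int64(351), 17)]
225 [(np.int64(301), 36), (np.int64(302), 28), (np.int64(316), 9), (np.int64(343), 9), (np.int64(307), 8)]
240 [(np.int64(302), 35), (np.int64(301), 25), (np.int64(303), 10), (np.int64(343), 10), (np.int64(341), 10)]
255 [(np.int64(302), 35), (np.int64(303), 19), (np.int64(301), 14), (np.int64(341), 10), (np.int64(343), 8)]
310 [(np.int64(340), 27), (np.int64(341), 24), (np.int64(303), 16), (np.int64(304), 15), (np.int64(343), 12)]
320 [(np.int64(303), 15), (np.int64(304), 13), (np.int64(341), 13), (np.int64(342), 13), (np.int64(307), 8)]
```

```bash
python3 - <<'E'
from h import *
f=dict(np.load("w1.npz"))
a=onz(f,(322.3,187.3),.062);b=onz(f,(322.3,195),.062);e=onz(f,(322.7,329.7),.062)
print(a.round(4),b.round(4),e.round(4),np.linalg.norm(a-e),np.linalg.norm(a-b))
# axis at z=.048
p=onz(f,(322.3,190),.055);q=onz(f,(322.7,315),.055);print(p,q,np.degrees(np.arctan2(q[1]-p[1],q[0]-p[0])))
print(((a+e)/2).round(4))
E
```

```text
[0.495  0.1705 0.062 ] [0.4998 0.1715 0.062 ] [0.5915 0.1905 0.062 ] 0.09855083579431335 0.004815076876087307
[0.49761562 0.17104839 0.055     ] [0.58393473 0.18898408 0.055     ] 11.738094842454608
[0.5433 0.1805 0.062 ]
```

```bash
python3 - <<'E'
from h import *
from station import *
R=Rt(191.7)
move_pose([.5433,.1803,.10],R)
move_straight([.5433,.1803,.027],R,vel=.1)
print(read_wrist_force())
gripper_to(0.0)
print(read_time(),read_opening(),read_wrist_force(),read_tcp_pos())
move_straight([.5433,.1803,.16],R,vel=.12)
print(read_time(),read_opening(),read_wrist_force(),read_torque())
f=grab_frame("wrist");np.savez("w2.npz",**f);cv2.imwrite("pics/w2.png",f["img"])
E
```

```text
[-0.06664645 -0.66793363 -0.68431746]
3.8 0.026200038556285506 [-1.87479204  4.11608349  5.20839007] [0.54365906 0.18097635 0.02783504]
5.0583 0.02636237511842396 [-0.26109669 -0.96391726 -2.32874418] [-0.01242003  0.06211998  0.05709934]
```

View pics/w2.png

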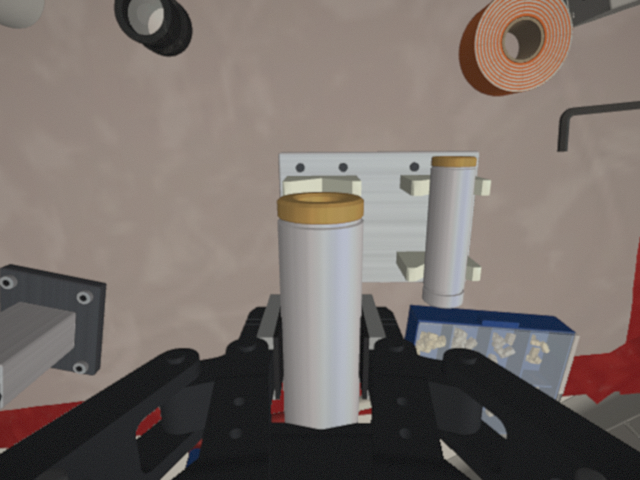

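```bash
python3 - <<'E'
from h import *
from station import *
move_pose([.525,-.025,.16],Rt(0))
move_straight([.525,-.025,.0698],Rt(0),vel=.12)
print(read_time(),read_tcp_pos(),read_wrist_force(),read_q().round(3) if hasattr(read_q(),'round') else read_q())
np.savez("st3.npz",p=read_tcp_pos(),R=read_tcp_rot())
for n in("wrist","top","scene"):
    f=grab_frame(n);np.savez(f"{n}3.npz",**f);cv2.imwrite(f"pics/{n}3.png",f["img"])
E
python3 - <<'E'
import cv2
s=cv2.imread("pics/scene3.png");cv2.imwrite("pics/scene3c.png",cv2.resize(s[170:280,250:400],None,fx=5,fy=5,interpolation=cv2.INTER_CUBIC))
E
```

```text
8.525 [ 0.52544798 -0.02499697  0.07059574] [ 0.29088027 -0.36419562 -0.7332788 ] [-0.048  0.028 -0.196  1.346 -0.     3.094]
```

View pics/wrist3.png

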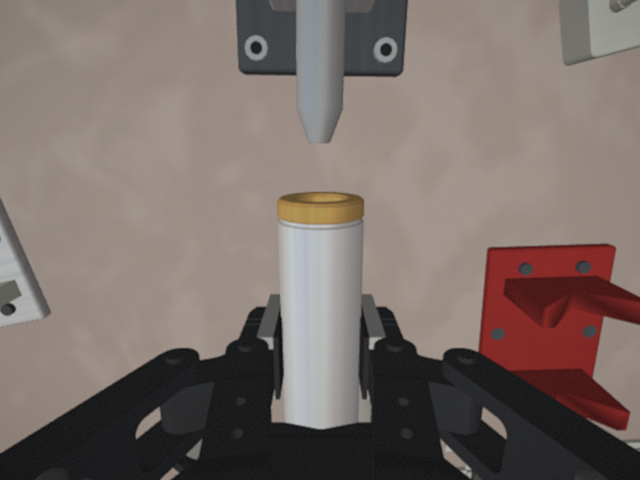

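View pics/scene3c.png

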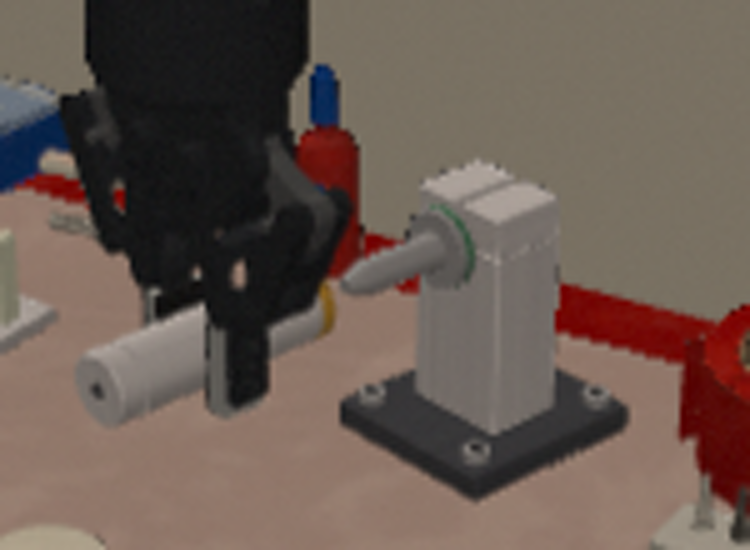

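```bash
python3 - <<'E'
from h import *
S=dict(np.load("scene3.npz"));W=dict(np.load("wrist3.npz"));p=np.load("st3.npz")["p"]
z=p[2]+.0202
pl=np.array([p[0]-.0505,p[1],z]);mo=np.array([p[0]+.0495,p[1],z]);tip=np.array([.595,-.025,.09])
cr=lambda uv:((np.array(uv)+.5-[250,170])*5).round(1)
for n,q in(("plain",pl),("mouth",mo),("tip",tip)):print(n,q.round(4),"sceneCrop",cr(proj(S,q)),"wrist",proj(W,q).round(1))
px=lambda u,v:(u/5-.5+250,v/5-.5+170)
print("plain end on its x plane:")
c,d=ray(S,px(97,388));print(c+d*(pl[0]-c[0])/d[0])
# wrist silhouettes
g=cv2.cvtColor(W["img"],cv2.COLOR_BGR2GRAY).astype(int);
for r in(60,75,90,105,130,138,205,215,240,270):
    dd=np.abs(np.diff(g[r,265:380]));print(r,sorted((265+int(i),int(dd[i])) for i in np.argsort(-dd)[:6]))
E
```

```text
plain [ 0.4749 -0.025   0.0908] sceneCrop [ 91.4 389.5] wrist [321.4 455.4]
mouth [ 0.5749 -0.025   0.0908] sceneCrop [307.  298.6] wrist [321.3 202.3]
tip [ 0.595 -0.025  0.09 ] sceneCrop [347.5 283.4] wrist [321.3 137.5]
plain end on its x plane:
[ 0.47494798 -0.02829397  0.09282268]
60 [(295, 33), (296, 22), (342, 10), (374, 10), (377, 11), (378, 20)]
75 [(295, 15), (296, 19), (297, 9), (341, 8), (342, 17), (343, 11)]
90 [(295, 6), (297, 6), (340, 6), (342, 25), (343, 22), (344, 10)]
105 [(295, 9), (328, 5), (332, 5), (341, 14), (342, 27), (343, 14)]
130 [(303, 8), (305, 8), (323, 7), (333, 19), (334, 29), (335, 13)]
138 [(305, 8), (323, 7), (328, 11), (330, 18), (331, 33), (332, 10)]
205 [(276, 11), (279, 7), (361, 7), (362, 11), (363, 37), (364, 13)]
215 [(276, 9), (279, 6), (343, 6), (360, 6), (362, 19), (363, 30)]
240 [(277, 7), (278, 10), (282, 6), (333, 5), (362, 23), (363, 12)]
270 [(278, 7), (279, 10), (282, 6), (359, 6), (361, 19), (362, 13)]
```

```bash
python3 - <<'E'
import cv2
s=cv2.imread("pics/wrist3.png");cv2.imwrite("pics/wrist3c.png",cv2.resize(s[80:240,250:390],None,fx=4,fy=3.7,interpolation=cv2.INTER_CUBIC))
E
```

```text
(no output)
```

View pics/wrist3c.png

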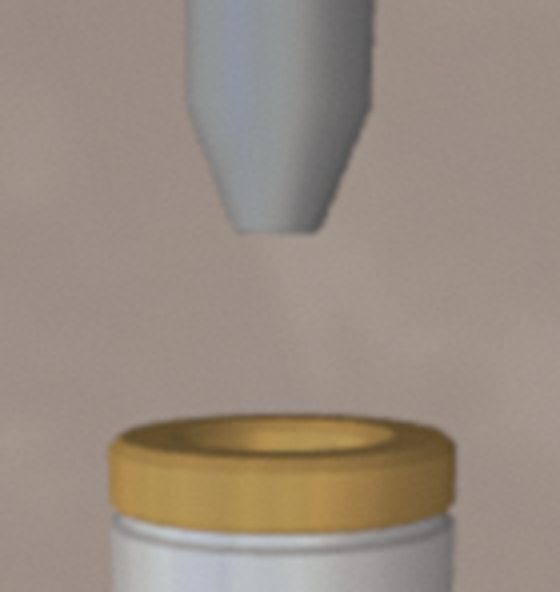

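```bash
python3 - <<'E'
import cv2
s=cv2.imread("pics/scene3.png");cv2.imwrite("pics/scene3d.png",cv2.resize(s[200:262,262:347],None,fx=9,fy=9,interpolation=cv2.INTER_CUBIC))
E
```

```text
(no output)
```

View pics/scene3d.png

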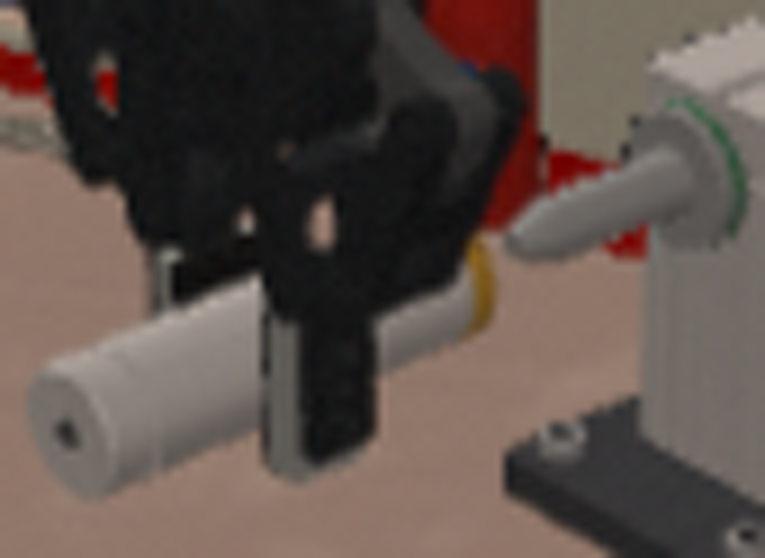

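```bash
python3 - <<'E'
from h import *
S=dict(np.load("scene3.npz"));p=np.load("st3.npz")["p"]
g=cv2.cvtColor(S["img"],cv2.COLOR_BGR2GRAY).astype(float)
th=np.linspace(0,2*np.pi,361)
def edges(r,x0,x1,y,z,cols):
    U=[]
    for x in np.linspace(x0,x1,60):
        q=np.array([proj(S,[x,y+r*np.cos(t),z+r*np.sin(t)]) for t in th]);U.append(q)
    U=np.array(U).reshape(-1,2);hull=cv2.convexHull(U.astype(np.float32)).reshape(-1,2)
    m=[]
    for c in cols:
        # intersect hull with column
        v=[]
        for a,b in zip(hull,np.roll(hull,-1,0)):
            if (a[0]-c)*(b[0]-c)<=0 and a[0]!=b[0]: v.append(a[1]+(b[1]-a[1])*(c-a[0])/(b[0]-a[0]))
        m.append((min(v),max(v)))
    return m
def obs(c,v):
    lo=int(v)-5;col=g[lo:lo+11,c];d=np.abs(np.diff(col));i=int(np.argmax(d));k=slice(max(i-1,0),i+2)
    return round(lo+.5+float((np.arange(10)[k]*d[k]).sum()/d[k].sum()),2),round(float(d[i]))
for n,r,a,b,z,cols in(("sleeve",.014,p[0]-.0505,p[0]+.0495,p[2]+.0202,[276,279,282,285,288,305,307,309,311,313]),("pin",.007,.605,.638,.09,[324,326,328,330,332,334])):
    for c,(t,bm) in zip(cols,edges(r,a,b,-.025,z,cols)):
        print(n,c,"top",round(t,2),obs(c,t),"bot",round(bm,2),obs(c,bm))
E
```

```text
sleeve 276 top 235.32 (236.39, 23) bot 252.63 (253.39, 29)
sleeve 279 top 234.08 (234.64, 51) bot 251.33 (252.15, 13)
sleeve 282 top 232.85 (233.56, 68) bot 250.03 (250.97, 18)
sleeve 285 top 231.62 (232.12, 79) bot 248.73 (249.36, 32)
sleeve 288 top 230.38 (231.07, 68) bot 247.44 (248.26, 26)
sleeve 305 top 223.4 (225.59, 4) bot 240.08 (240.89, 15)
sleeve 307 top 222.58 (222.25, 4) bot 239.21 (239.88, 16)
sleeve 309 top 221.96 (221.5, 4) bot 238.35 (239.15, 16)
sleeve 311 top 222.53 (222.5, 9) bot 237.48 (232.66, 32)
sleeve 313 top 224.19 (228.18, 34) bot 236.61 (237.5, 30)
pin 324 top 220.01 (216.25, 56) bot 228.06 (228.74, 31)
pin 326 top 219.18 (219.16, 51) bot 227.29 (228.1, 23)
pin 328 top 218.34 (217.67, 39) bot 226.43 (227.13, 25)
pin 330 top 217.51 (218.4, 40) bot 225.57 (228.07, 43)
pin 332 top 216.68 (212.74, 42) bot 224.72 (228.11, 45)
pin 334 top 215.84 (216.5, 29) bot 223.86 (224.69, 19)
```

The wrist view (pin at col ≈319.4, mouth at col ≈320.3) and the scene edges agree. The sleeve is level, about 0.8 mm high and 0.3 mm to the right. I'll correct that and feed it on in small force-checked steps.

```bash
python3 - <<'E'
from h import *
from station import *
R=Rt(0);y,z=-.0247,.0690
move_straight([.538,y,z],R,vel=.06)
f0=np.array(read_wrist_force());print("f0",f0.round(2),read_tcp_pos(),read_time())
x=.538
while x<.60:
    near=(.556<x<.568)or x>.580
    x+=.0015 if near else .003
    move_straight([x,y,z],R,vel=.05)
    F=np.array(read_wrist_force())-f0;p=read_tcp_pos()
    print(round(x,4),F.round(2),np.round((np.array(p)-[x,y,z])*1e3,2),round(read_time(),2))
    if np.abs(F).max()>6: break
E
```

```text
f0 [-0.08  0.14 -1.32] [ 0.53832228 -0.0246975   0.0688377 ] 9.0417
0.541 [ 0.32 -0.05 -0.57] [ 0.05 -0.   -0.05] 9.29
0.544 [-0.27 -0.31 -0.98] [ 0.1   0.01 -0.02] 9.54
0.547 [-0.21 -0.27 -0.26] [ 0.16 -0.   -0.01] 9.79
0.55 [-0.81  0.53 -0.88] [ 0.1  -0.02 -0.05] 10.04
0.553 [0.71 0.14 0.7 ] [ 0.23 -0.    0.04] 10.29
0.556 [ 0.26 -0.22  0.01] [ 0.25 -0.01  0.07] 10.54
0.559 [ 0.79 -0.32  0.87] [0.22 0.02 0.01] 10.79
0.5605 [-0.66 -0.37  0.59] [ 0.09  0.   -0.  ] 11.04
0.562 [ 0.79 -0.14  0.57] [0.09 0.   0.  ] 11.29
0.5635 [-0.62 -0.69  1.45] [ 0.11 -0.   -0.  ] 11.54
0.565 [ 0.48 -0.7   1.96] [0.13 0.02 0.01] 11.79
0.5665 [-0.11 -0.11  1.69] [ 0.13 -0.05  0.02] 12.04
0.568 [-0.84 -0.13  1.2 ] [ 0.14 -0.01  0.02] 12.29
0.5695 [-0.31 -0.59  1.58] [0.12 0.02 0.01] 12.54
0.5725 [2.01 0.28 1.87] [0.35 0.   0.03] 12.79
0.5755 [ 1.34 -0.53  1.18] [ 0.33 -0.01  0.06] 13.04
0.5785 [0.16 0.1  1.87] [ 0.26 -0.    0.04] 13.29
0.5815 [0.39 0.52 1.46] [ 0.27 -0.    0.06] 13.54
0.583 [-0.31  0.1   1.68] [ 0.03 -0.02  0.02] 13.79
0.5845 [-1.17  0.14  2.05] [0.04 0.01 0.01] 14.04
0.586 [-1.47 -0.66  2.27] [0.11 0.01 0.01] 14.29
0.5875 [-4.13 -0.45  3.93] [-0.47 -0.02 -0.04] 14.54
0.589 [-12.72   0.31   7.07] [-1.95  0.04 -0.23] 14.79
```

```bash
python3 - <<'E'
from h import *
from station import *
dwell(.2)
print(np.round(read_wrist_force(),2),read_tcp_pos(),read_opening())
for n in("wrist","scene"):
    f=grab_frame(n);np.savez(f"{n}4.npz",**f);cv2.imwrite(f"pics/{n}4.png",f["img"])
a=cv2.imread("pics/wrist4.png");s=cv2.imread("pics/scene4.png")
cv2.imwrite("pics/c4.png",np.hstack([cv2.resize(a,(480,360)),cv2.resize(s[190:262,280:340],(300,360),interpolation=cv2.INTER_CUBIC)]))
E
```

```text
[-12.6    0.16   6.77] [ 0.58707144 -0.02466373  0.06880065] 0.02637906142578165
```

View pics/c4.png

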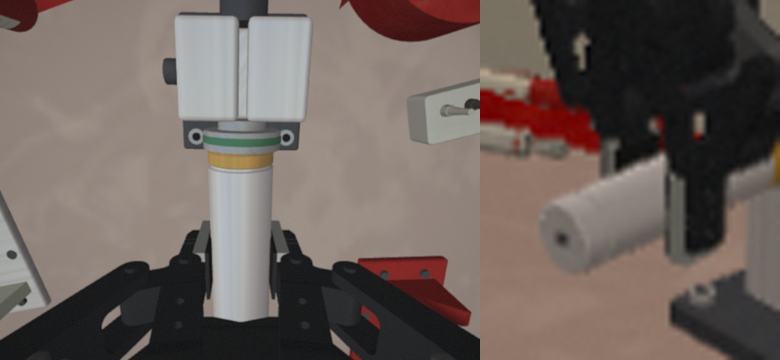

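Home: the bronze butts against the flange at (240,155), with 12.6 N axial force at the expected full depth. So it's a reamed bore and goes in the green saddle. I'll draw it off and view that saddle.

```bash
python3 - <<'E'
from h import *
from station import *
R=Rt(0)
move_straight([.585,-.0247,.0693],R,vel=.03)
print(np.round(read_wrist_force(),2))
move_straight([.518,-.0247,.0693],R,vel=.1)
print(np.round(read_wrist_force(),2),read_opening(),read_time())
move_straight([.50,-.03,.16],R,vel=.2)
move_pose([.405,-.3,.17],Rt(8.7))
dwell(.1)
print(read_time(),read_tcp_pos())
np.savez("st5.npz",p=read_tcp_pos(),R=read_tcp_rot())
f=grab_frame("wrist");np.savez("wrist5.npz",**f);cv2.imwrite("pics/wrist5.png",f["img"])
E
```

```text
[-0.48 -1.08 -0.63]
[-0.07 -0.01 -1.63] 0.02589956455237728 16.1917
18.0167 [ 0.4055773  -0.29902191  0.16962864]
```

View pics/wrist5.png

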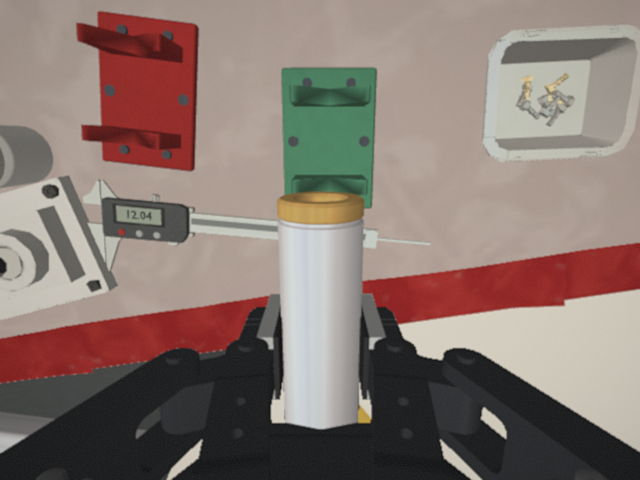

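```bash
python3 - <<'E'
from h import *
f=dict(np.load("wrist5.npz"));im=f["img"];h=cv2.cvtColor(im,cv2.COLOR_BGR2HSV).astype(int)
m=(h[...,0]>60)&(h[...,0]<90)&(h[...,1]>80)&(h[...,2]>25)
m=max(comps(m,200),key=lambda c:c[0][4])[2]
print(rect(f,m,.008))
L=[];Rr=[]
for r in list(range(110,165,3)):
    c=np.where(m[r])[0];L.append((c.min()-.5,r));Rr.append((c.max()+.5,r))
tl=lambda P:np.array([onz(f,q,.008)[:2] for q in P])
l,rr=tl(L),tl(Rr)
fl=np.polyfit(l[:,0],l[:,1],1);fr=np.polyfit(rr[:,0],rr[:,1],1)
print("yaw L,R",np.degrees(np.arctan([fl[0],fr[0]])),"mid y at x=.4727",(np.polyval(fl,.4727)+np.polyval(fr,.4727))/2,"width",(np.polyval(fl,.4727)-np.polyval(fr,.4727)))
top=[np.where(m[:,c])[0].min()-.5 for c in (287,290,368,372)];bot=[np.where(m[:,c])[0].max()+.5 for c in (368,370,372)]
print(top,bot)
a=onz(f,(289,np.mean(top[:2])),.008);b=onz(f,(370,np.mean(top[2:])),.008);c=onz(f,(370,np.mean(bot)),.008)
print(a.round(4),b.round(4),c.round(4),"len",np.linalg.norm(b-c))
dk=(h[...,2]<95)&(h[...,1]<110)
for q in comps(dk[60:160,285:375],8):
    u=(q[1][0]+285,q[1][1]+60);print("screw",q[0],u,onz(f,u,.009).round(4))
E
```

```text
((472.5241394042969, -294.4930114746094), (100.64356994628906, 68.15116882324219), 8.70190715789795)
yaw L,R [8.86778117 8.9779508 ] mid y at x=.4727 -0.29454215195573413 width 0.06883074918361298
[np.float64(68.5), np.float64(68.5), np.float64(68.5), np.float64(68.5)] [np.float64(206.5), np.float64(206.5), np.float64(163.5)]
[ 0.5182 -0.2584  0.008 ] [ 0.5272 -0.3166  0.008 ] [ 0.4388 -0.3334  0.008 ] len 0.08997956705556948
screw [7, 18, 78, 29, 1082] (325.9, 95.7) [ 0.5039 -0.2878  0.009 ]
screw [62, 18, 8, 9, 61] (350.5, 82.0) [ 0.5159 -0.3041  0.009 ]
screw [4, 77, 9, 9, 71] (292.9, 140.9) [ 0.4683 -0.268   0.009 ]
screw [75, 77, 9, 9, 69] (363.9, 140.9) [ 0.4765 -0.3214  0.009 ]
```

```bash
python3 - <<'E'
from h import *
from station import *
R=Rt(8.8);x,y=.472,-.2945
move_pose([x,y,.11],R);dwell(.2)
print(np.round((np.array(read_tcp_pos())-[x,y,.11])*1e3,2),read_time())
f0=np.array(read_wrist_force())
move_straight([x,y,.036],R,vel=.08)
z=.036
while z>.0255:
    z-=.001
    move_straight([x,y,z],R,vel=.03)
    F=np.array(read_wrist_force())-f0
    print(round(z,4),F.round(2),np.round(np.array(read_tcp_pos()),4))
    if F[2]>4: break
print(read_time())
for n in("wrist","scene"):
    f=grab_frame(n);np.savez(f"{n}6.npz",**f);cv2.imwrite(f"pics/{n}6.png",f["img"])
a=cv2.imread("pics/wrist6.png");s=cv2.imread("pics/scene6.png")
cv2.imwrite("pics/c6.png",np.hstack([cv2.resize(a,(400,300)),cv2.resize(s[300:400,320:440],(360,300),interpolation=cv2.INTER_CUBIC)]))
E
```

```text
[ 0.07 -0.3   1.38] 18.7167
0.035 [ 0.44  0.55 -1.28] [ 0.4721 -0.2946  0.0353]
0.034 [0.38 0.26 0.26] [ 0.472  -0.2945  0.0339]
0.033 [1.15 1.   0.03] [ 0.4719 -0.2945  0.0329]
0.032 [0.8  0.78 0.04] [ 0.472  -0.2945  0.0319]
0.031 [ 0.18  0.42 -0.49] [ 0.4719 -0.2945  0.0309]
0.03 [ 0.73  0.97 -1.03] [ 0.4719 -0.2945  0.0299]
0.029 [-0.04  0.31 -0.7 ] [ 0.472  -0.2945  0.029 ]
0.028 [0.13 0.76 0.41] [ 0.4721 -0.2945  0.0281]
0.027 [-1.31  2.38  6.47] [ 0.4722 -0.2946  0.0278]
22.0417
```

View pics/c6.png

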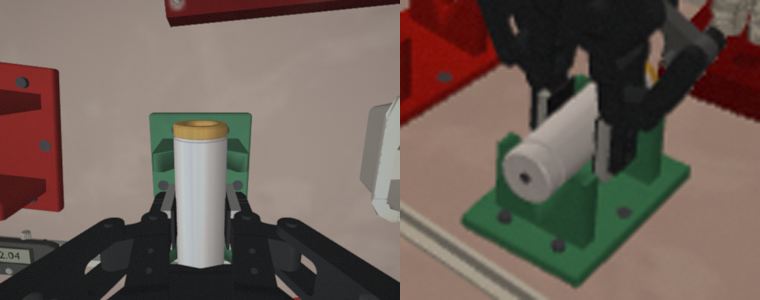

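Contact came at exactly the expected height (TCP 27.8 mm). The sleeve lies in both vees, with its mouth at (200,130) and its plain end at (525,178). I'll release it and check.

```bash
python3 - <<'E'
from h import *
from station import *
R=Rt(8.8);x,y=.472,-.2945
gripper_to(.05)
print(read_opening(),np.round(read_wrist_force(),2),read_tcp_pos())
move_straight([x,y,.15],R,vel=.1)
move_pose([.42,-.22,.2],R)
dwell(.1)
print(read_time())
for n in("wrist","top","scene"):
    f=grab_frame(n);np.savez(f"{n}7.npz",**f);cv2.imwrite(f"pics/{n}7.png",f["img"])
E
```

```text
0.04973904531153394 [0.58 0.   0.56] [ 0.47195612 -0.29448906  0.02685061]
24.475
```

View pics/scene7.png

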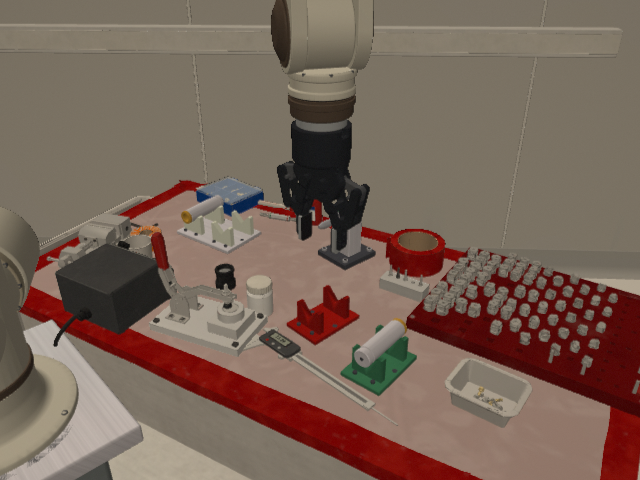

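View pics/wrist7.png

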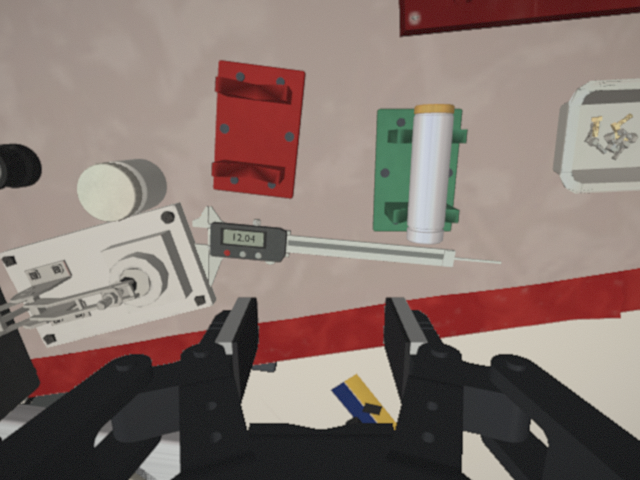

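View pics/top7.png

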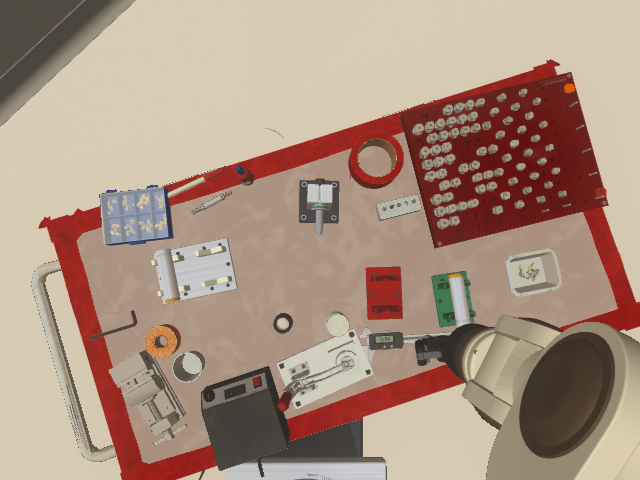

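```bash
python3 - <<'E'
from h import *
f=dict(np.load("wrist7.npz"))
mo=onz(f,(434.5,107),.060);fe=onz(f,(425.5,239),.060);c=(mo+fe)/2
a=np.radians(8.8);d=c[:2]-[.4725,-.2945];print(c.round(4),np.linalg.norm(mo-fe).round(4),"along,side",(d@[np.cos(a),np.sin(a)]).round(4),(d@[-np.sin(a),np.cos(a)]).round(4),"yaw",np.degrees(np.arctan2(*(mo-fe)[[1,0]])))
A=cv2.imread("pics/top0.png").astype(int);B=cv2.imread("pics/top7.png").astype(int)
for q in comps(np.abs(A-B).max(2)>40,8):print(q[:2])
E
```

```text
[ 0.4739 -0.2919  0.06  ] 0.0944 along,side 0.0018 0.0023 yaw 9.251157161320915
([199, 237, 8, 7, 36], [202.7, 239.6])
([209, 236, 8, 17, 74], [212.6, 245.5])
([202, 246, 22, 44, 349], [213.9, 270.0])
([415, 273, 225, 207, 21921], [538.7, 388.8])
([482, 333, 9, 5, 16], [486.2, 334.8])
```

```bash
python3 - <<'E'
from station import *
print(read_time(),read_wrist_force()); close_job()
E
```

```text
24.625 [-0.78030447  0.21153942  0.32270291]
the job is handed in; nothing more can be done
```

The sleeve from the right-hand rack place went fully home on the gauge, so I laid it in the green saddle and handed the job in at 24.6 s (limit 43 s).

- **Gauging:** I turned the sleeve end for end and slid its bronze end on in small force-checked steps. It met almost no resistance until about 45 mm on. There it stopped with 12.7 N axial force, and the wrist picture showed the bronze against the flange.
- **Placing:** After drawing it off, I lowered it into the vee. It touched down with the fingers at the same height as when I picked it up in the rack (TCP 27.8 mm). I then released it and backed clear.
- **Last checks:** The final wrist view puts the sleeve about 2 mm off centre lengthwise and in line within about 0.5°. It also reads 2.3 mm sideways, inside the 5 mm limit. I put that down to the assumed height in the picture, because both vees hold the sleeve. That view also made the sleeve 94 mm long instead of 100 mm, so it is only a rough check.
- **Everything else:** Comparing the top pictures from before and after shows only the removed and placed sleeve and the arm as changed. The other sleeve and the bystanders have not moved, except where the arm hid the view near the front right.

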